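Wedge a drooping mirror platform level

TASK

The hinged platform that carries the concave mirror droops at its free edge. Take the tapered plastic wedge and slide it, flat on the table, squarely under the round-ended leg at that edge, thin end first, until the platform sits level, firmly up against its two stop nuts so that it cannot rock - snug, but not forced. Leave the wedge there; keep the gripper off the mirror and its platform, and leave the other things on the table as they are.

Things in the scene. Friction and masses are not known exactly. Their poses are not given: they have to be found in the camera images.
- base: Fixed black frame bolted to the table: two side rails (22 mm wide, 10 mm high, 94 mm free between them) joined at the hinge end. Origin: on the table right below the leg's foot. x points from the free edge to the hinge: the wedge goes in along +x on the line y = 0; z up. The hinge axis is at x = +150 mm, 40 mm up, along y. Nothing of frame or platform lies in front of x = -20 mm.
- platform: Black plate 165 x 130 x 10 mm with a 100 mm concave mirror in a yoke (top 170 mm over the table), about 0.77 kg, hinged at its far end. Origin: on the hinge axis, mid-plane of the plate; x as the base's, z upright when level. At the start the free edge (x = -168 mm) droops by 0.07 rad, resting on the lower nuts; at level it meets the upper stop nuts and goes no further.
- leg_clamp (a point): On the platform's mid-plane at the leg, 150 mm from the hinge. The leg is an upright 12.7 mm steel post with a ball foot, held in a clamp, its top up to 71 mm over the table. It is set by hand, differently each time: with the platform level the foot is 15.5 to 22.5 mm above the table (5 to 12 mm when drooping). This is not measured: how far the wedge must go has to be felt.
- stop_nut (a point): Underside of one of the two upper stop nuts, 45 mm over the table, on upright 8 mm studs (60 mm high) that go through the platform's corners at base x = +8 mm, y = +-55 mm. They set the level.
- wedge: Loose wedge of black machined plastic, 0.13 kg, 24 mm wide: a square head (40 mm long, 40 mm high) to hold it by, then a taper 162 mm long, 30 mm thick at the head and 3 mm at the tip. Underside flat, taper polished (friction about 0.3); released, it stays where it was pushed. Origin: underside, centre of the head; x points to the tip, z up.
- wedge_grip (a point): Centre of the wedge's head, 20 mm above its underside; axes as the wedge. Grip its 24 mm width, across y. The push is felt here: 1 to 6 N while the wedge lifts the leg (more if the hand presses it on the table), then, once the platform meets the stop nuts, climbing steeply, 1 to 3 N for each mm. 8 to 11 N seats it firmly; under 7 N may leave it loose, over 13 N is forcing it.
- wedge_tip (a point): Middle of the wedge's thin end, on its underside, 182 mm ahead of the head's centre.
- bar_center (a point): Centre of a plain square bar of the same plastic, 150 x 24 x 24 mm, lying near the wedge; not needed.
- tissue_box: Loose paper tissue box, 110 x 110 x 85 mm; origin under its centre; not to be disturbed.
- driver: Loose hex driver, 200 mm long, 26 mm thick, black handle; origin under its middle; not to be disturbed.
- post_holder: Loose small black post holder, 32 mm across, 52 mm high, standing upright; origin under its centre; not to be disturbed.

How it is judged:
By the outcome, as a careful person would: the job done as asked, in the order asked, and still so for the second after the job is handed in, with the robot touching nothing.
It also fails if it takes over 58 s, if anything falls off the work surface, if the arm or the gripper's body presses on something with over 40 N, if the wrist force passes 120 N, or if a joint passes its speed limit or range.

ROBOT

A 6-joint arm with a two-finger parallel gripper is mounted at the origin on the work surface. World frame = base frame: x ahead of the robot, y to its left, z up, the work surface at z = 0. Lengths are in mm, angles in rad, forces in N, time in s.
With the tool pointing down it reaches from about 300 to 875 mm from the base axis. Payload 6.4 kg.
Tool frame: the origin (TCP) lies midway between the tips of the shut fingers; the grasp point (between the pads) lies 19 mm behind it; z points along the fingers, y is the direction in which the jaws open and shut (so a half turn about z gives the same grasp; the last joint's range is limited). The gripper opens to 88 mm and grips with 3 to 60 N. Pads are 18 mm wide; open, the fingers measure 123 mm over their backs; the gripper's body (75 mm by 187 mm) begins 45 mm behind the grasp point.
Start: joints at [1.054, 0.181, 1.607, -0, 1.354, -0.206], TCP at [175.835, 547.47, 238.714] pointing down, gripper open.
Joint ranges: [-2.99, 2.99], [-0.89, 2.07], [0.3, 2.58], [-1.14, 4.28], [0, 2.63], [-3.12, 3.12]. Speed limits (rad/s): [2.57, 2.57, 3.01, 3.14, 3.14, 3.14].

INTERFACE

Orientations are given as a unit quaternion [w, x, y, z].
In Python, from plant import arm gives the robot as it stands. The module is installed in compiled form; this text tells all that it offers.
- The arm moves only by the tool step_arm, never from a script. Its argument "series" is a list of rows, each a list of 7 numbers: the shift along the tool's x, y, z normalised to -1 to 1, where 1 is 0.2 m, then the turn, a rotation vector about the tool's x, y, z normalised to -1 to 1, where 1 is 2 pi rad, then the opening, from 0 (shut) to 1 (fully open). In form: [[dx, dy, dz, rx, ry, rz, hand], ...]. A call has 1 to 5 rows; each row shifts and turns the pose as measured when the row begins, along the tool's axes as they then stand; what a row does not reach is not made up. A row lasts 1/12 s, in which the tool goes at most 41.7 mm and 7.16 degrees, less where a joint would pass 70% of its speed; a pose out of reach is approached as far as the arm can. A call with a number of a shift or a turn outside -1 to 1 is refused whole. A call with a gripper value outside its range is refused whole. The fingers move at their own pace and stop on an object; "newtons" is the grip in N (left out, the last holds). Time passes only in rows, so rows that do not move let the fingers close. It gives the time, the measured TCP pose, the force and the opening at its end, in the units of the state.
- arm.read_state(): the state, without advancing time (a new reading comes with each control period).
- arm.read_camera(name): name is "side" or "top" or "wrist"; returns (picture, depth): 400x640x3 uint8, red, green, blue; 400x640 float32, mm along the optical axis (not along the pixel's ray), 0 where there is no reading.
- arm.camera_info(name): a dict with "camera_matrix" (3x3 intrinsics, pixels), "distortion" ([k1, k2, p1, p2, k3] as OpenCV has them; the pictures are not rectified), "world_to_cam" (4x4, takes a point from world to camera coordinates). Camera axes: x right, y down, z forward; pixel columns grow to the right and rows downward; lengths in mm; the calibration is good to about 2 mm. A picture is of the moment at which its call begins: read the wrist's pose just before it. camera_info takes no time and is no camera call; for the wrist camera it gives the pose at the moment of the call.
- arm.close_job(): hands the job in, once; it reports no verdict.
The state is a dict: "time_s": time; "joints": joint angles; "qd": joint speeds; "effort": joint torques, N m; "tool_pos": TCP position; "ee_rot": TCP orientation; "contact_force": force on the tool from outside, world axes, zero at the start; "moment": the same for the moment, N m; "width": finger opening in mm.
Only numpy, scipy, OpenCV 4.12 (cv2) and the standard library are available. Lean on these libraries where they do the work, as an engineer would, in place of code of your own. Each camera call takes 0.05 s, during which the arm holds its last target.

## Working session

There is one attempt and no reset: what is moved stays moved. The work goes in short steps, Python scripts to look and compute and a tool call to move; the robot and the scene stay as the last step left them, time stands still between calls to the robot, and variables do not carry over. Pictures are saved under pics/ and viewed, and the job is handed in when it is done.

Besides the shell and the picture viewer there is one more tool, called after ">>>" as a command line: name --pt "numbers of a row" for each row, then --argument value for the rest. step_arm: Moves the arm, as the interface text tells. Scaled input: -1 to 1 covers 0.2 m each way for a shift and 2 pi rad each way for a turn. Its arguments: {"type":"object","properties":{"series":{"type":"array","items":{"type":"array","items":{"type":"number"}}},"newtons":{"type":"number"}},"required":["series"]}

```bash
mkdir -p pics; python3 - <<'E'
from plant import arm
import cv2, numpy as np
s=arm.read_state(); print(s)
for n in ("top","side","wrist"):
    i=arm.camera_info(n); print(n,i)
    p,d=arm.read_camera(n)
    cv2.imwrite(f"pics/{n}0.png",p[:,:,::-1]); np.save(f"{n}0_d.npy",d)
E
```

```text
{'time_s': 0.0, 'joints': array([ 1.05368858e+00,  1.81541946e-01,  1.60799040e+00,  4.66029570e-05,
        1.35385004e+00, -2.06315720e-01]), 'qd': array([ 1.37053248e-03,  1.56599341e-03,  1.29649416e-05,  2.19703332e-03,
       -1.85507207e-04, -7.91098159e-04]), 'effort': array([-3.43454321e-04, -4.33855140e+01, -3.41852224e+01,  7.01984949e-02,
        3.84597376e-02, -1.48934851e-04]), 'tool_pos': array([175.54599797, 546.97703062, 237.81816885]), 'ee_rot': array([-3.37950241e-04,  1.54776265e-01,  9.87949142e-01, -8.28911151e-04]), 'contact_force': array([ 0.03423686, -0.20303211, -0.59005198]), 'moment': array([ 0.02883786, -0.0428529 ,  0.02199741]), 'width': 88.27690784939813}
top {'camera_matrix': array([[515.07860432,   0.        , 312.91832609],
       [  0.        , 515.07860432, 207.98998565],
       [  0.        ,   0.        ,   1.        ]]), 'distortion': array([-0.06602465,  0.        ,  0.        ,  0.        ,  0.        ]), 'world_to_cam': array([[ 2.36421326e-02, -9.99699422e-01,  6.48967543e-03,
         1.70690755e-01],
       [-9.98073613e-01, -2.39751415e
[... 768 characters left out ...]
00000000e+00,  0.00000000e+00,  0.00000000e+00,
         1.00000000e+00]])}
wrist {'camera_matrix': array([[289.89473788,   0.        , 321.42012387],
       [  0.        , 289.89473788, 202.78787905],
       [  0.        ,   0.        ,   1.        ]]), 'distortion': array([-0.04855934,  0.        ,  0.        ,  0.        ,  0.        ]), 'world_to_cam': array([[ 3.05939658e-01,  9.52044354e-01, -3.53183377e-03,
        -5.73204077e+02],
       [ 9.11060685e-01, -2.91688707e-01,  2.91352238e-01,
        -4.02226581e+01],
       [ 2.76350057e-01, -9.23539192e-02, -9.56609324e-01,
         3.91867657e+02],
       [ 0.00000000e+00,  0.00000000e+00,  0.00000000e+00,
         1.00000000e+00]])}
```

View pics/top0.png

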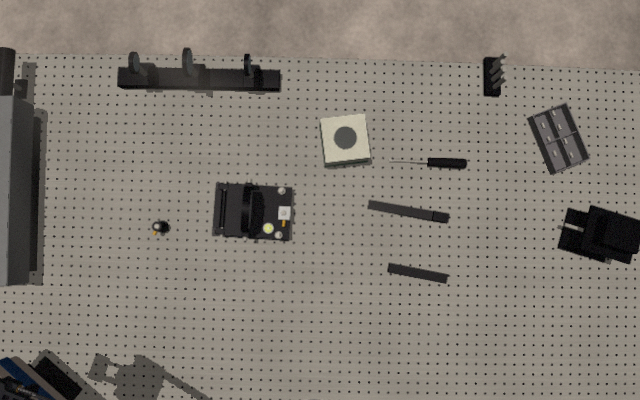

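View pics/side0.png

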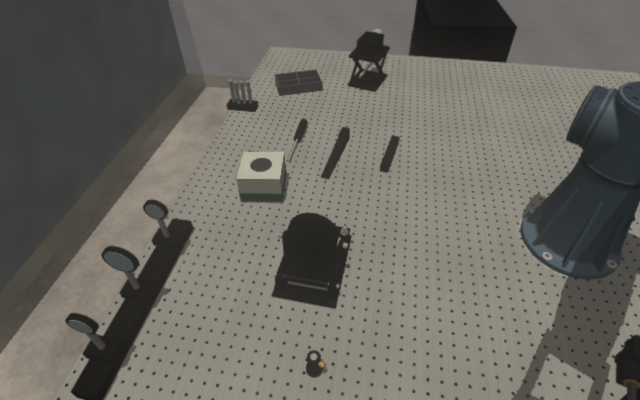

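View pics/wrist0.png

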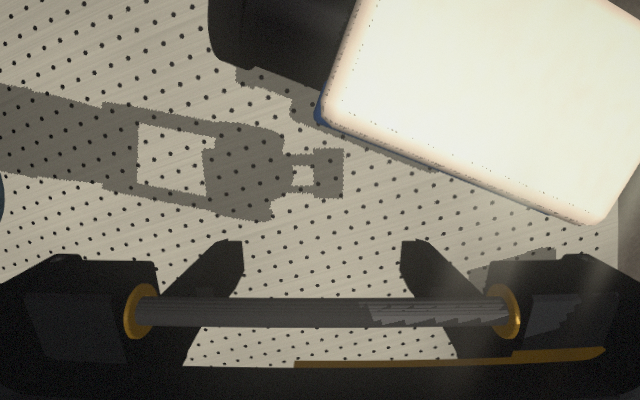

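```bash
cat > h.py <<'E'
import numpy as np, cv2
from plant import arm
def pix2world(info,uv,z):
    """intersect pixel ray with plane world z"""
    K=info["camera_matrix"];D=info["distortion"];T=np.array(info["world_to_cam"])
    n=cv2.undistortPoints(np.array(uv,float).reshape(-1,1,2),K,D).reshape(-1,2)
    R=T[:3,:3];t=T[:3,3];C=-R.T@t
    r=np.c_[n,np.ones(len(n))]@R
    z=np.broadcast_to(z,len(n))
    return C+r*((z-C[2])/r[:,2])[:,None]
def deproj(info,d,mask=None):
    v,u=np.nonzero(d>0) if mask is None else np.nonzero(mask&(d>0))
    K=info["camera_matrix"];D=info["distortion"];T=np.array(info["world_to_cam"])
    n=cv2.undistortPoints(np.c_[u,v].astype(float).reshape(-1,1,2),K,D).reshape(-1,2)
    P=np.c_[n,np.ones(len(n))]*d[v,u][:,None]
    return u,v,(P-T[:3,3])@T[:3,:3]
E
python3 - <<'E'
from h import *
im=cv2.imread("pics/top0.png")
a=cv2.resize(im[165:265,190:310],None,fx=6,fy=6,interpolation=cv2.INTER_CUBIC); cv2.imwrite("pics/c1.png",a)
a=cv2.resize(im[140:300,350:480],None,fx=5,fy=5,interpolation=cv2.INTER_CUBIC)[:600]; cv2.imwrite("pics/c2.png",cv2.convertScaleAbs(a,alpha=1.6,beta=30))
i=arm.camera_info("top"); d=np.load("top0_d.npy")
m=np.zeros(d.shape,bool); m[195:230,362:455]=1
u,v,P=deproj(i,d,m)
for r in (200,204,208,212,216,220):
    print(r,[int(P[(u==c)&(v==r),2][0]) if ((u==c)&(v==r)).any() else None for c in range(364,454,4)])
E
```

```text
200 [5, 2, 6, -3, -2, -4, -2, -2, 1, 2, -2, -8, 0, 0, 4, -3, 0, -3, 0, 0, -3, 3, 0]
204 [-1, 1, 0, 8, 11, 10, 14, 13, 13, 2, -2, -1, 6, 0, 0, -2, 0, -1, -3, 1, -1, 0, 2]
208 [0, 2, 4, 7, 5, 5, 10, 17, 16, 15, 17, 20, 17, 21, 22, -3, 0, 2, 0, 2, 0, 4, 1]
212 [1, 1, -4, -2, -1, -2, -5, 12, 15, 14, 20, 22, 22, 21, 19, 27, 28, 34, 37, 41, 37, -3, 0]
216 [-2, 0, 8, -4, 0, -3, -1, -2, -1, 2, 0, -2, 19, 23, 27, 28, 32, 32, 41, 35, 43, 40, 1]
220 [0, 3, -3, 0, 0, 5, 0, 0, 0, 0, 2, 4, 0, 1, -1, -1, 1, 15, 35, 40, 34, 42, 2]
```

View pics/c1.png

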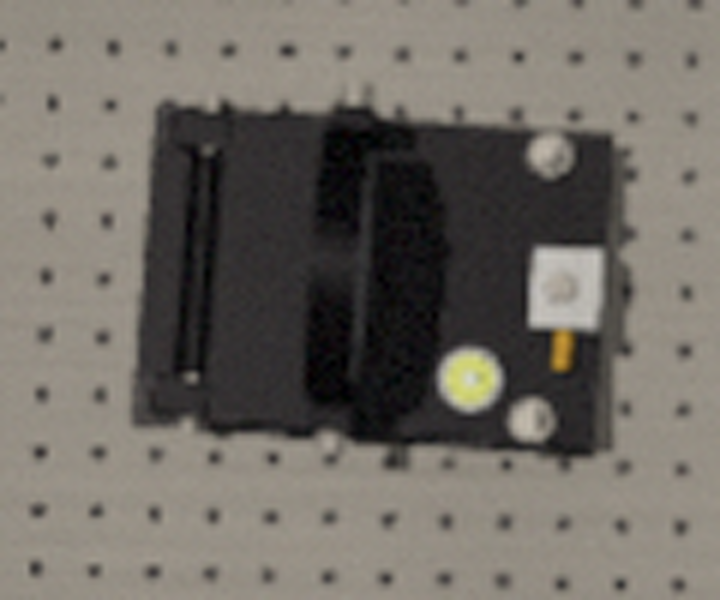

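View pics/c2.png

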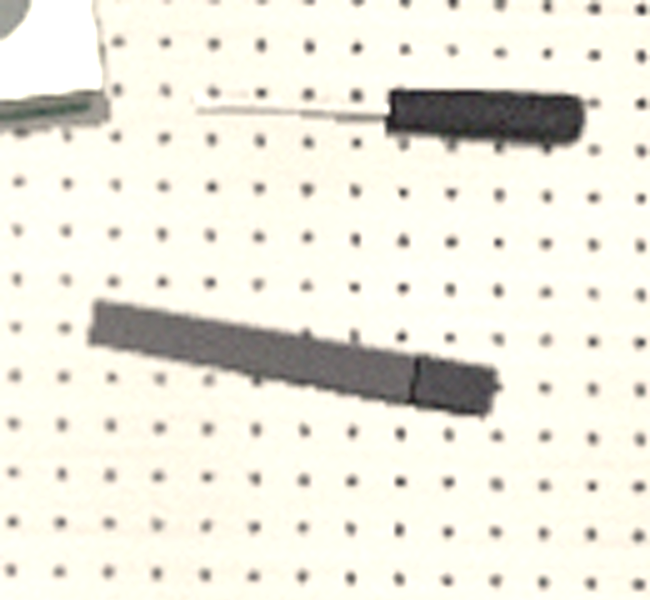

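```bash
python3 - <<'E'
from h import *
i=arm.camera_info("top")
o=lambda x,y,ox,oy,f:((x+.5)/f-.5+ox,(y+.5)/f-.5+oy)
st=pix2world(i,[o(550,153,190,165,6),o(530,418,190,165,6)],60.)
print("studs",st.round(1),np.linalg.norm(st[0]-st[1]))
l=pix2world(i,[o(563,287,190,165,6)],63.);print("leg",l)
dy=st[0]-st[1]; # which side is y+? base x = +y world approx -> base y = -x world
yb=(st[1]-st[0])/np.linalg.norm(dy); xb=np.cross(yb,[0,0,1])
print("xb",xb,np.arctan2(xb[1],xb[0])); org=st.mean(0)-8*xb; print("origin",org)
hz=pix2world(i,[o(208,148,190,165,6),o(192,378,190,165,6)],45.);print("hinge ends",hz)
c=pix2world(i,[o(*p,350,140,5) for p in [(97,299),(90,344)]],3.);print("tip",c,c.mean(0))
c2=pix2world(i,[o(*p,350,140,5) for p in [(418,356),(411,403),(497,370),(487,416)]],40.);print("head",c2,c2.mean(0))
v=c.mean(0)-c2.mean(0);print(np.linalg.norm(v[:2]),np.arctan2(v[1],v[0]))
for n,p in (("bar",(417,273)),("driver",(430,162)),("box",(345,140))): print(n,pix2world(i,[p],20.))
E
```

```text
studs [[640.6  93.6  60. ]
 [531.9  98.9  60. ]] 108.8105806964438
leg [[585.56244062  86.67259115  63.        ]]
xb [ 0.04797197  0.99884868 -0.        ] 1.522805939548184
origin [585.83811618  88.26336094  60.        ]
hinge ends [[640.64339538 236.65957232  45.        ]
 [545.0457379  240.09811349  45.        ]]
tip [[ 627.19035136 -129.30198597    3.        ]
 [ 603.91552116 -126.0978909     3.        ]] [ 615.55293626 -127.69993843    3.        ]
head [[ 599.65735268 -286.96728542   40.        ]
 [ 576.00594736 -283.68358049   40.        ]
 [ 593.57516582 -327.0413445    40.        ]
 [ 570.37526064 -322.18600508   40.        ]] [ 584.90343163 -304.96955388   40.        ]
179.8997184345306 1.399591238880546
bar [[ 442.37662412 -252.42230736   20.        ]]
driver [[ 725.72869087 -282.3962466    20.        ]]
box [[776.6960245  -63.39789137  20.        ]]
```

```bash
cat >> h.py <<'E'
from scipy.spatial.transform import Rotation as Ro
def Rq(q): return Ro.from_quat([q[1],q[2],q[3],q[0]])
def goal(x,y,z,yaw):  # yaw = tool x direction, tool down
    m=np.array([[np.cos(yaw),np.sin(yaw),0],[np.sin(yaw),-np.cos(yaw),0],[0,0,-1]])
    return np.array([x,y,z],float),Ro.from_matrix(m)
def plan(x,y,z,yaw,n=5,vmax=41,hand=1,wmax=0.122):
    s=arm.read_state(); p=s["tool_pos"];R=Rq(s["ee_rot"]); g,Rg=goal(x,y,z,yaw)
    out=[]
    for k in range(n):
        d=g-p; L=np.linalg.norm(d); d=d*min(1,vmax/L) if L>0 else d
        w=(R.inv()*Rg).as_rotvec(); a=np.linalg.norm(w); w=w*min(1,wmax/a) if a>0 else w
        t=R.inv().apply(d)
        row=list(np.round(t/200,3))+list(np.round(w/(2*np.pi),4))+[hand]; out.append([float(q)+0. for q in row])
        p=p+d;R=R*Ro.from_rotvec(w)
    print("t",round(s["time_s"],2),"pos",s["tool_pos"].round(1),"left",(g-s["tool_pos"]).round(1),"F",s["contact_force"].round(2),"w",round(s["width"],1))
    print(out); print("end",p.round(1))
E
python3 - <<'E'
from h import *
s=arm.read_state();T=arm.camera_info("wrist")["world_to_cam"]
C=-T[:3,:3].T@T[:3,3];R=Rq(s["ee_rot"])
print(R.inv().apply(C-s["tool_pos"]),R.inv().apply(T[2,:3]),R.inv().apply(T[0,:3]),R.as_matrix().round(3))
plan(575,-150,240,1.52)
E
```

```text
[  75.54164367   -0.18828931 -146.60629025] [-0.29164209 -0.00202895  0.95652537] [-1.33882739e-04  9.99997827e-01  2.08034248e-03] [[-0.952  0.306 -0.001]
 [ 0.306  0.952 -0.001]
 [ 0.    -0.001 -1.   ]]
t 0.15 pos [175.6 547.1 238. ] left [ 399.4 -697.1    2. ] F [-0.34 -0.22  0.03] w 88.0
[[-0.151, -0.138, 0.0, 0.0, 0.0, 0.0194, 1.0], [-0.167, -0.119, 0.0, 0.0, 0.0, 0.0194, 1.0], [-0.18, -0.098, 0.0, 0.0, 0.0, 0.0194, 1.0], [-0.191, -0.075, 0.0, 0.0, 0.0, 0.0194, 1.0], [-0.199, -0.051, 0.0, 0.0, 0.0, 0.0194, 1.0]]
end [277.5 369.3 238.5]
```

```bash
python3 - <<'E'
from h import *
i=arm.camera_info("top"); d=np.load("top0_d.npy")
m=np.zeros(d.shape,bool); m[180:245,210:300]=1
u,v,P=deproj(i,d,m)
o=np.array([585.8,88.3,0]);xb=np.array([.048,.9988]);yb=np.array([-.9988,.048])
b=np.c_[(P-o)[:,:2]@xb,(P-o)[:,:2]@yb,P[:,2]]
for z0 in range(15,180,15):
    k=(b[:,2]>z0)&(b[:,2]<z0+15)
    if k.sum(): print(z0,k.sum(),np.percentile(b[k,0],[1,50,99]).round(),np.percentile(b[k,1],[1,50,99]).round())
E
```

```text
15 43 [-16.   2. 176.] [-66. -14.  66.]
30 2352 [-15.  56. 156.] [-63.  -1.  63.]
45 780 [-14. 117. 163.] [-61.   3.  63.]
60 48 [-4. 13. 81.] [-58.  -1.  60.]
75 27 [77. 79. 80.] [-61.   4.  41.]
90 97 [77. 82. 91.] [-70.  40.  72.]
105 17 [75. 79. 90.] [-62.  50.  57.]
120 31 [75. 83. 90.] [-51.  46.  51.]
135 77 [73. 80. 89.] [-45.  34.  46.]
150 194 [72. 81. 88.] [-33.   1.  32.]
165 9 [76. 79. 85.] [-12.   6.  14.]
```

>>> step_arm --pt "-0.151 -0.138 0.0 0.0 0.0 0.0194 1.0" --pt "-0.167 -0.119 0.0 0.0 0.0 0.0194 1.0" --pt "-0.18 -0.098 0.0 0.0 0.0 0.0194 1.0" --pt "-0.191 -0.075 0.0 0.0 0.0 0.0194 1.0" --pt "-0.199 -0.051 0.0 0.0 0.0 0.0194 1.0"

```text
time_s: 0.57
tool_pos: [274.4, 368.1, 235.1]
ee_rot: [-0.001, 0.448, 0.894, -0.002]
contact_force: [0.4, 0.1, 0.0]
width: 87.7
```

```bash
python3 -c "
from h import *
plan(575,-150,240,1.52)"
```

```text
t 0.57 pos [274.4 368.1 235.1] left [ 300.6 -518.1    4.9] F [0.36 0.12 0.04] w 87.7
[[-0.204, -0.024, -0.002, -0.0001, 0.0, 0.0194, 1.0], [-0.205, 0.001, -0.002, -0.0001, 0.0, 0.0194, 1.0], [-0.203, 0.026, -0.002, -0.0001, 0.0, 0.0194, 1.0], [-0.199, 0.051, -0.002, -0.0001, 0.0, 0.0194, 1.0], [-0.191, 0.075, -0.002, -0.0001, 0.0, 0.0194, 1.0]]
end [377.2 190.8 236.8]
```

>>> step_arm --pt "-0.204 -0.024 -0.002 0.0 0.0 0.0194 1.0" --pt "-0.205 0.001 -0.002 0.0 0.0 0.0194 1.0" --pt "-0.203 0.026 -0.002 0.0 0.0 0.0194 1.0" --pt "-0.199 0.051 -0.002 0.0 0.0 0.0194 1.0" --pt "-0.191 0.075 -0.002 0.0 0.0 0.0194 1.0"

```text
time_s: 0.98
tool_pos: [374.9, 185.4, 236.6]
ee_rot: [-0.001, 0.701, 0.713, -0.002]
contact_force: [1.8, 1.0, -0.7]
width: 88.0
```

```bash
python3 -c "
from h import *
plan(575,-100,245,1.52)"
```

```text
t 0.98 pos [374.9 185.4 236.6] left [ 200.1 -285.4    8.4] F [ 1.76  0.98 -0.69] w 88.0
[[-0.17, 0.115, -0.005, -0.0005, 0.0003, 0.0106, 1.0], [-0.162, 0.126, -0.005, 0.0, 0.0, 0.0, 1.0], [-0.162, 0.126, -0.005, 0.0, 0.0, 0.0, 1.0], [-0.162, 0.126, -0.005, 0.0, 0.0, 0.0, 1.0], [-0.162, 0.126, -0.005, 0.0, 0.0, 0.0, 1.0]]
end [492.6  17.6 241.5]
```

>>> step_arm --pt "-0.17 0.115 -0.005 0.0 0.0 0.0106 1.0" --pt "-0.162 0.126 -0.005 0.0 0.0 0.0 1.0" --pt "-0.162 0.126 -0.005 0.0 0.0 0.0 1.0" --pt "-0.162 0.126 -0.005 0.0 0.0 0.0 1.0" --pt "-0.162 0.126 -0.005 0.0 0.0 0.0 1.0"

```text
time_s: 1.4
tool_pos: [489.9, 11.3, 241.7]
ee_rot: [-0.0, 0.729, 0.684, -0.001]
contact_force: [0.4, 0.6, 0.4]
width: 87.9
```

```bash
python3 -c "
from h import *
plan(575,-100,245,1.52)"
```

```text
t 1.4 pos [489.9  11.3 241.7] left [  85.1 -111.3    3.3] F [0.37 0.63 0.44] w 87.9
[[-0.155, 0.135, -0.005, -0.0002, 0.0002, -0.0021, 1.0], [-0.156, 0.133, -0.005, 0.0, 0.0, 0.0, 1.0], [-0.156, 0.133, -0.005, 0.0, 0.0, 0.0, 1.0], [-0.065, 0.056, -0.002, 0.0, 0.0, 0.0, 1.0], [0.0, 0.0, 0.0, 0.0, 0.0, 0.0, 1.0]]
end [ 575. -100.  245.]
```

>>> step_arm --pt "-0.155 0.135 -0.005 0.0 0.0 -0.0021 1.0" --pt "-0.156 0.133 -0.005 0.0 0.0 0.0 1.0" --pt "-0.156 0.133 -0.005 0.0 0.0 0.0 1.0" --pt "-0.065 0.056 -0.002 0.0 0.0 0.0 1.0" --pt "0.0 0.0 0.0 0.0 0.0 0.0 1.0"

```text
time_s: 1.82
tool_pos: [577.8, -110.5, 243.3]
ee_rot: [0.0, 0.727, 0.686, -0.001]
contact_force: [-0.3, 0.7, -0.2]
width: 87.9
```

```bash
python3 -c "
from h import *
p,d=arm.read_camera('wrist');i=arm.camera_info('wrist')
cv2.imwrite('pics/w1.png',p[:,:,::-1]);np.save('w1_d.npy',d);np.savez('w1_i.npz',**i)
print(arm.read_state()['joints'])
plan(585,-305,200,1.40)"
```

```text
[-0.38782625  0.20543872  1.56913396 -0.00274202  1.36873527 -0.32950355]
t 1.87 pos [ 576.9 -109.3  243.1] left [   8.1 -195.7  -43.1] F [-0.38 -0.66 -0.84] w 88.3
[[-0.199, 0.02, 0.044, -0.0004, 0.0003, 0.018, 1.0], [-0.196, 0.042, 0.044, 0.0, 0.0, 0.0, 1.0], [-0.196, 0.042, 0.044, 0.0, 0.0, 0.0, 1.0], [-0.196, 0.042, 0.044, 0.0, 0.0, 0.0, 1.0], [-0.174, 0.038, 0.039, 0.0, 0.0, 0.0, 1.0]]
end [ 585. -305.  200.]
```

View pics/w1.png

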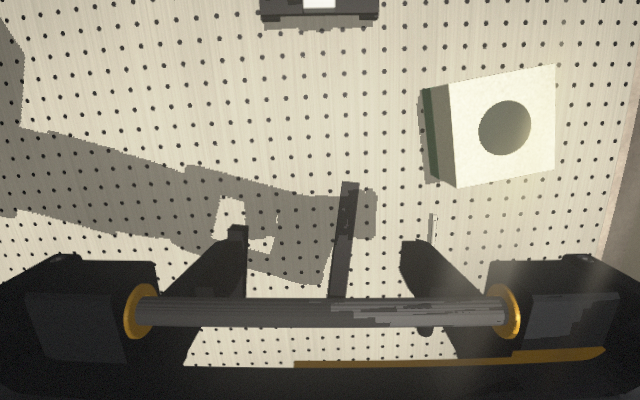

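```bash
python3 - <<'E'
from h import *
i=dict(np.load('w1_i.npz'))
c=pix2world(i,[(342,182),(359,183)],3.);print(c,c.mean(0))
m=cv2.imread('pics/w1.png');cv2.imwrite('pics/w1c.png',cv2.convertScaleAbs(cv2.resize(m[0:60,240:400],None,fx=5,fy=5,interpolation=cv2.INTER_CUBIC),alpha=1.5,beta=30))
E
```

```text
[[ 603.11479031 -125.15002853    3.        ]
 [ 626.28619063 -127.86250088    3.        ]] [ 614.70049047 -126.5062647     3.        ]
```

View pics/w1c.png

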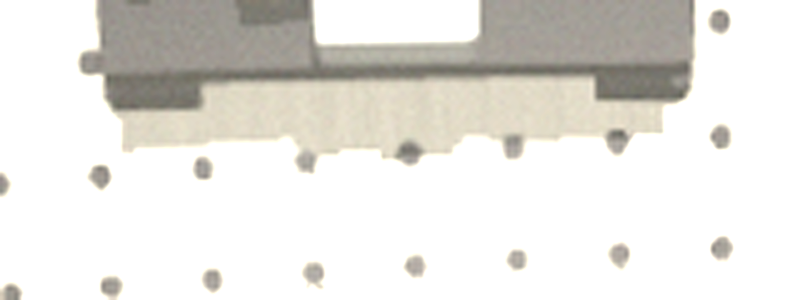

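>>> step_arm --pt "-0.199 0.02 0.044 0.0 0.0 0.018 1.0" --pt "-0.196 0.042 0.044 0.0 0.0 0.0 1.0" --pt "-0.196 0.042 0.044 0.0 0.0 0.0 1.0" --pt "-0.196 0.042 0.044 0.0 0.0 0.0 1.0" --pt "-0.174 0.038 0.039 0.0 0.0 0.0 1.0"

```text
time_s: 2.28
tool_pos: [585.1, -295.1, 200.6]
ee_rot: [-0.002, 0.762, 0.648, 0.0]
contact_force: [0.2, -0.5, -0.5]
width: 88.4
```

```bash
python3 -c "
from h import *
p,d=arm.read_camera('wrist');i=arm.camera_info('wrist')
cv2.imwrite('pics/w2.png',p[:,:,::-1]);np.savez('w2_i.npz',**i)
print(arm.read_state()['joints'])
plan(585,-305,50,1.40)"
```

```text
[-0.65573835  0.39568673  1.42001674 -0.00152678  1.32915346 -0.49058237]
t 2.33 pos [ 583.8 -301.1  198.6] left [   1.2   -3.9 -148.6] F [-2.45 -2.46 -0.6 ] w 87.6
[[-0.005, 0.003, 0.205, -0.0006, 0.0, 0.001, 1.0], [-0.005, 0.003, 0.205, 0.0, 0.0, 0.0, 1.0], [-0.005, 0.003, 0.205, 0.0, 0.0, 0.0, 1.0], [-0.003, 0.002, 0.128, 0.0, 0.0, 0.0, 1.0], [0.0, 0.0, 0.0, 0.0, 0.0, 0.0, 1.0]]
end [ 585. -305.   50.]
```

View pics/w2.png

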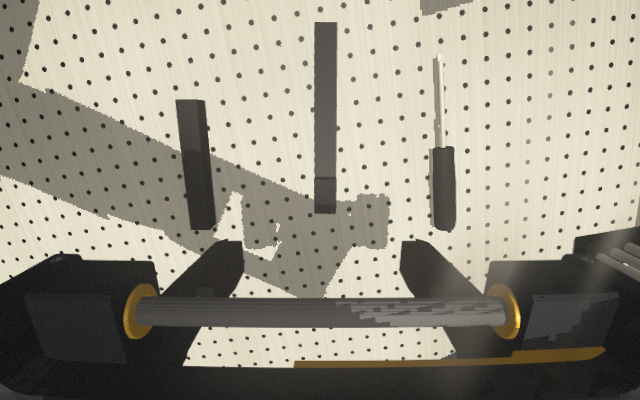

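```bash
python3 - <<'E'
from h import *
i=dict(np.load('w2_i.npz'))
c=pix2world(i,[(315,22),(336.5,22),(315,213),(336,213),(314.5,178),(336,178)],[3,3,40,40,40,40]);print(c.round(1))
print((c[0]+c[1])/2,(c[2]+c[3])/2)
v=((c[0]+c[1])/2-(c[2]+c[3])/2);print(np.arctan2(v[1],v[0]),np.linalg.norm(v[:2]))
E
```

```text
[[ 603.9 -132.7    3. ]
 [ 626.3 -136.4    3. ]
 [ 570.9 -329.8   40. ]
 [ 594.  -333.6   40. ]
 [ 577.2 -290.5   40. ]
 [ 599.9 -294.3   40. ]]
[ 615.12009887 -134.52921575    3.        ] [ 582.43598908 -331.66257413   40.        ]
1.4064939782333061 199.82445300479966
```

>>> step_arm --pt "-0.015 0.003 0.205 0.0 0.0 0.001 1.0" --pt "-0.005 0.003 0.205 0.0 0.0 0.0 1.0" --pt "-0.005 0.003 0.205 0.0 0.0 0.0 1.0" --pt "-0.003 0.002 0.128 0.0 0.0 0.0 1.0" --pt "0.0 0.0 0.0 0.0 0.0 0.0 1.0"

```text
time_s: 2.75
tool_pos: [584.5, -304.4, 50.9]
ee_rot: [0.0, 0.766, 0.643, -0.0]
contact_force: [-1.5, 0.9, -0.5]
width: 88.1
```

```bash
python3 -c "
from h import *
print(arm.camera_info('wrist')['world_to_cam'][:0])
plan(584.8,-306,6,1.402,vmax=20)"
```

```text
[]
t 2.75 pos [ 584.5 -304.4   50.9] left [  0.3  -1.6 -44.9] F [-1.47  0.92 -0.54] w 88.1
[[-0.003, 0.001, 0.1, 0.0, 0.0001, -0.0007, 1.0], [-0.003, 0.001, 0.1, 0.0, 0.0, 0.0, 1.0], [-0.001, 0.0, 0.025, 0.0, 0.0, 0.0, 1.0], [0.0, 0.0, 0.0, 0.0, 0.0, 0.0, 1.0], [0.0, 0.0, 0.0, 0.0, 0.0, 0.0, 1.0]]
end [ 584.8 -306.     6. ]
```

>>> step_arm --pt "-0.003 0.001 0.1 0.0 0.0 -0.0007 1.0" --pt "-0.003 0.001 0.1 0.0 0.0 0.0 1.0" --pt "-0.001 0.0 0.022 0.0 0.0 0.0 1.0" --pt "0.0 0.0 0.0 0.0 0.0 0.0 0.4" --pt "0.0 0.0 0.0 0.0 0.0 0.0 0.4" --newtons 20

```text
time_s: 3.17
tool_pos: [585.7, -299.3, 10.4]
ee_rot: [-0.0, 0.762, 0.647, 0.0]
contact_force: [-0.2, 0.7, 0.2]
width: 76.8
```

>>> step_arm --pt "0 0 0 0 0 0 0.2" --pt "0 0 0 0 0 0 0.2" --pt "0 0 0 0 0 0 0.1" --pt "0 0 0 0 0 0 0.1" --pt "0 0 0 0 0 0 0.1"

```text
time_s: 3.58
tool_pos: [589.7, -300.8, 18.5]
ee_rot: [0.005, 0.762, 0.648, 0.001]
contact_force: [-0.1, -0.6, 0.4]
width: 43.1
```

>>> step_arm --pt "0 0 0 0 0 0 0.1" --pt "0 0 0 0 0 0 0.1" --pt "0 0 0 0 0 0 0.1" --pt "0 0 0 0 0 0 0.1"

```text
time_s: 3.92
tool_pos: [590.1, -301.5, 19.5]
ee_rot: [0.005, 0.762, 0.647, 0.001]
contact_force: [-0.5, 0.4, 1.1]
width: 23.8
```

```bash
python3 -c "
from h import *
s=arm.read_state();print(s)
plan(s['tool_pos'][0],-306,6,1.402,vmax=20)
p,d=arm.read_camera('wrist');cv2.imwrite('pics/w3.png',p[:,:,::-1])
p,d=arm.read_camera('side');cv2.imwrite('pics/s3.png',cv2.resize(p[100:200,260:420,::-1],None,fx=5,fy=5))
print(arm.read_state()['tool_pos'])
"
```

```text
{'time_s': 3.9167, 'joints': array([-6.51321225e-01,  6.16062205e-01,  1.50042903e+00,  5.84317578e-04,
        1.01408486e+00, -4.89144609e-01]), 'qd': array([-1.35910330e-04, -6.88609140e-04, -4.92582495e-05,  1.56543442e-03,
        3.70816326e-03, -2.31828412e-03]), 'effort': array([-2.76464391e-01, -5.70116830e+01, -2.77459717e+01, -7.25760707e-02,
       -3.34580708e-02, -3.27622314e-03]), 'tool_pos': array([ 590.06241055, -301.48185716,   19.47197057]), 'ee_rot': array([0.00532809, 0.76214609, 0.6473816 , 0.00141921]), 'contact_force': array([-0.452514  ,  0.39669734,  1.09733015]), 'moment': array([-0.01943255,  0.08607016,  0.00756879]), 'width': 23.8418997776949}
t 3.92 pos [ 590.1 -301.5   19.5] left [  0.   -4.5 -13.5] F [-0.45  0.4   1.1 ] w 23.8
[[-0.022, 0.003, 0.067, 0.0016, 0.0007, 0.001, 1.0], [0.0, 0.0, 0.0, 0.0, 0.0, 0.0, 1.0], [0.0, 0.0, 0.0, 0.0, 0.0, 0.0, 1.0], [0.0, 0.0, 0.0, 0.0, 0.0, 0.0, 1.0], [0.0, 0.0, 0.0, 0.0, 0.0, 0.0, 1.0]]
end [ 590.1 -306.     6. ]
[ 590.03515783 -301.48990097   19.45749067]
```

View pics/w3.png

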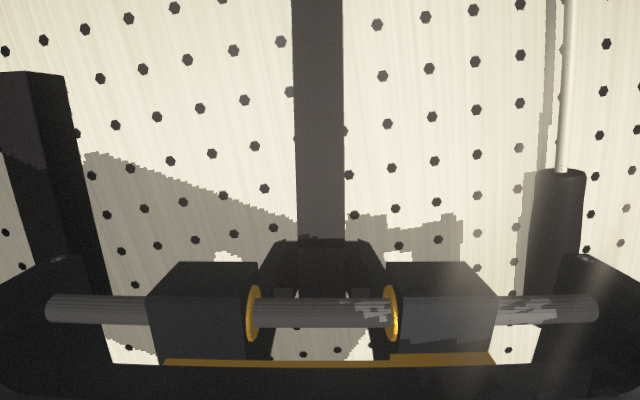

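View pics/s3.png

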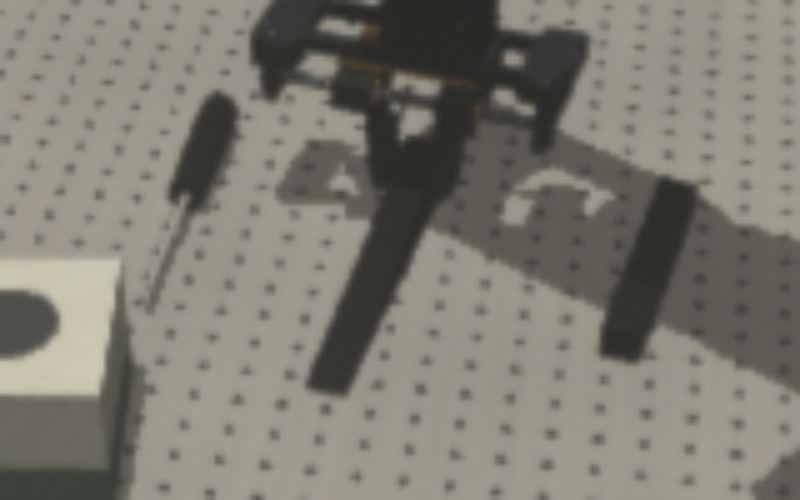

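>>> step_arm --pt "0 0 0 0 0 0 0.45" --pt "0 0 0 0 0 0 0.45" --pt "-0.01 0 0.03 0.0016 0 0.0 0.45" --pt "-0.01 0 0.04 0 0 0 0.45" --pt "0 0 0 0 0 0 0.45"

```text
time_s: 4.43
tool_pos: [589.2, -305.8, 4.0]
ee_rot: [0.001, 0.762, 0.647, -0.002]
contact_force: [0.7, 0.3, -1.1]
width: 39.7
```

```bash
python3 -c "
from h import *
s=arm.read_state();print(s['qd'].round(3))
plan(589,-305.5,6,1.402,vmax=20,hand=.3)
"
```

```text
[ 0.004 -0.004 -0.012 -0.002  0.016  0.006]
t 4.43 pos [ 589.2 -305.8    4. ] left [-0.2  0.3  2. ] F [ 0.7   0.28 -1.06] w 39.7
[[0.001, -0.001, -0.01, -0.0002, 0.0008, 0.001, 0.3], [0.0, 0.0, 0.0, 0.0, 0.0, 0.0, 0.3], [0.0, 0.0, 0.0, 0.0, 0.0, 0.0, 0.3], [0.0, 0.0, 0.0, 0.0, 0.0, 0.0, 0.3], [0.0, 0.0, 0.0, 0.0, 0.0, 0.0, 0.3]]
end [ 589.  -305.5    6. ]
```

>>> step_arm --pt "0.0 0.0 -0.01 0 0 0 0.3" --pt "0 0 0 0 0 0 0.1" --pt "0 0 0 0 0 0 0.1" --pt "0 0 0 0 0 0 0.1" --pt "0 0 0 0 0 0 0.1" --newtons 30

```text
time_s: 4.85
tool_pos: [588.4, -305.5, 4.4]
ee_rot: [-0.0, 0.762, 0.647, -0.003]
contact_force: [0.5, 0.5, -0.6]
width: 23.4
```

```bash
python3 -c "
from h import *
p,d=arm.read_camera('wrist');cv2.imwrite('pics/w4.png',p[:,:,::-1]);np.savez('w4_i.npz',**arm.camera_info('wrist'))
s=arm.read_state();print(s)
"
```

```text
{'time_s': 4.9, 'joints': array([-0.65515889,  0.64671187,  1.48793178, -0.00579441,  1.00852379,
       -0.48940007]), 'qd': array([ 0.00061384, -0.00090005, -0.0006626 , -0.00019408, -0.00161175,
       -0.00097644]), 'effort': array([ 5.84393379e-02, -5.87441576e+01, -2.78030169e+01,  5.43669588e-02,
        8.68802634e-02, -7.75583176e-03]), 'tool_pos': array([ 588.41800803, -305.4934158 ,    4.40872888]), 'ee_rot': array([-2.51395634e-04,  7.62214467e-01,  6.47319461e-01, -2.56105971e-03]), 'contact_force': array([ 0.17101645,  0.48963693, -1.36261398]), 'moment': array([-0.06997077,  0.04775525, -0.00275917]), 'width': 23.469396175398693}
```

View pics/w4.png

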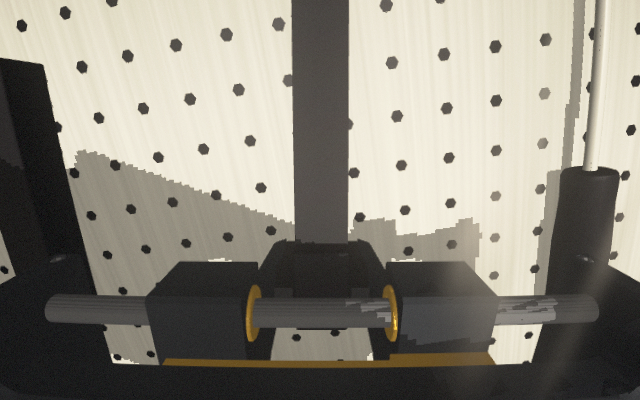

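```bash
python3 -c "
from h import *
plan(588,-305.5,10,1.408,n=2,vmax=4,hand=.1)
plan(575.7,-130,10,1.523,n=5,vmax=30,hand=.1)
"
```

```text
t 4.9 pos [ 588.4 -305.5    4.4] left [-0.4 -0.   5.6] F [ 0.17  0.49 -1.36] w 23.5
[[0.0, -0.002, -0.02, -0.0006, 0.0006, 0.0, 0.1], [0.0, -0.001, -0.008, 0.0, 0.0, 0.0, 0.1]]
end [ 588.  -305.5   10. ]
t 4.9 pos [ 588.4 -305.5    4.4] left [-12.7 175.5   5.6] F [ 0.17  0.49 -1.36] w 23.5
[[0.146, -0.035, -0.005, -0.0006, 0.0005, -0.0183, 0.1], [0.149, -0.018, -0.005, 0.0, 0.0, 0.0, 0.1], [0.149, -0.018, -0.005, 0.0, 0.0, 0.0, 0.1], [0.149, -0.018, -0.005, 0.0, 0.0, 0.0, 0.1], [0.149, -0.018, -0.005, 0.0, 0.0, 0.0, 0.1]]
end [ 577.6 -156.     9.2]
```

>>> step_arm --pt "0 0 -0.02 -0.0006 0.0006 0 0.1" --pt "0 0 -0.015 0 0 0 0.1" --pt "0.08 -0.02 0 0 0 -0.008 0.1" --pt "0.1 -0.02 0 0 0 -0.008 0.1" --pt "0.1 -0.015 0 0 0 0 0.1"

```text
time_s: 5.32
tool_pos: [584.1, -252.1, 13.6]
ee_rot: [0.002, 0.729, 0.685, 0.0]
contact_force: [0.6, 0.4, -1.8]
width: 23.9
```

```bash
python3 -c "
from h import *
plan(575.7,-130,10,1.523,n=5,vmax=20,hand=.1)
"
```

```text
t 5.32 pos [ 584.1 -252.1   13.6] left [ -8.4 122.1  -3.6] F [ 0.61  0.39 -1.85] w 23.9
[[0.099, -0.013, 0.003, 0.0006, 0.0004, -0.0023, 0.1], [0.099, -0.012, 0.003, 0.0, 0.0, 0.0, 0.1], [0.099, -0.012, 0.003, 0.0, 0.0, 0.0, 0.1], [0.099, -0.012, 0.003, 0.0, 0.0, 0.0, 0.1], [0.099, -0.012, 0.003, 0.0, 0.0, 0.0, 0.1]]
end [ 577.2 -152.4   10.7]
```

>>> step_arm --pt "0.099 -0.013 0.003 0.0006 0.0004 -0.0023 0.1" --pt "0.099 -0.012 0.003 0 0 0 0.1" --pt "0.099 -0.012 0.003 0 0 0 0.1" --pt "0.099 -0.012 0.003 0 0 0 0.1" --pt "0.05 -0.006 0.002 0 0 0 0.1"

```text
time_s: 5.73
tool_pos: [577.3, -157.8, 13.0]
ee_rot: [0.001, 0.724, 0.69, 0.001]
contact_force: [-0.0, -0.1, -1.7]
width: 23.7
```

```bash
python3 -c "
from h import *
plan(575.7,-130,10,1.523,n=5,vmax=10,hand=.1)
"
```

```text
t 5.73 pos [ 577.3 -157.8   13. ] left [-1.6 27.8 -3. ] F [-0.01 -0.13 -1.73] w 23.7
[[0.049, -0.005, 0.005, 0.0003, 0.0001, 0.0001, 0.1], [0.049, -0.005, 0.005, 0.0, 0.0, 0.0, 0.1], [0.04, -0.004, 0.004, 0.0, 0.0, 0.0, 0.1], [0.0, 0.0, 0.0, 0.0, 0.0, 0.0, 0.1], [0.0, 0.0, 0.0, 0.0, 0.0, 0.0, 0.1]]
end [ 575.7 -130.    10. ]
```

>>> step_arm --pt "0.049 -0.005 0.005 0.0003 0.0001 0.0001 0.1" --pt "0.049 -0.005 0.005 0 0 0 0.1" --pt "0.03 -0.003 0.004 0 0 0 0.1" --pt "0 0 0 0 0 0 0.1" --pt "0 0 0 0 0 0 0.1"

```text
time_s: 6.15
tool_pos: [576.4, -129.3, 11.0]
ee_rot: [0.001, 0.723, 0.691, 0.0]
contact_force: [-0.0, -0.2, -1.5]
width: 23.7
```

```bash
python3 -c "
from h import *
p,d=arm.read_camera('wrist');cv2.imwrite('pics/w5.png',p[:,:,::-1]);np.savez('w5_i.npz',**arm.camera_info('wrist'))
np.save('w5_d.npy',d)
cv2.imwrite('pics/w5c.png',cv2.convertScaleAbs(cv2.resize(p[0:150,220:420,::-1],None,fx=4,fy=4,interpolation=cv2.INTER_CUBIC),alpha=1.5,beta=30))
p,d=arm.read_camera('top');cv2.imwrite('pics/t5.png',cv2.convertScaleAbs(cv2.resize(p[165:265,230:380,::-1],None,fx=5,fy=5,interpolation=cv2.INTER_CUBIC),alpha=1.5,beta=20))
plan(575.7,-130,10,1.523,n=5,vmax=10,hand=.1)
"
```

```text
t 6.25 pos [ 576.4 -129.7   11. ] left [-0.7 -0.3 -1. ] F [ 0.22 -0.46 -1.28] w 23.7
[[-0.002, -0.004, 0.005, 0.0002, 0.0001, 0.0002, 0.1], [0.0, 0.0, 0.0, 0.0, 0.0, 0.0, 0.1], [0.0, 0.0, 0.0, 0.0, 0.0, 0.0, 0.1], [0.0, 0.0, 0.0, 0.0, 0.0, 0.0, 0.1], [0.0, 0.0, 0.0, 0.0, 0.0, 0.0, 0.1]]
end [ 575.7 -130.    10. ]
```

View pics/w5.png

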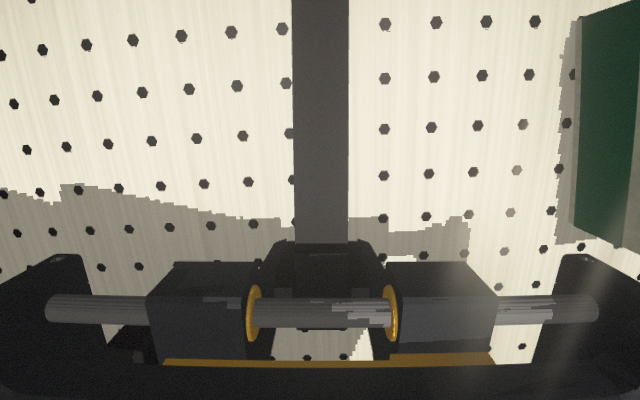

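View pics/w5c.png

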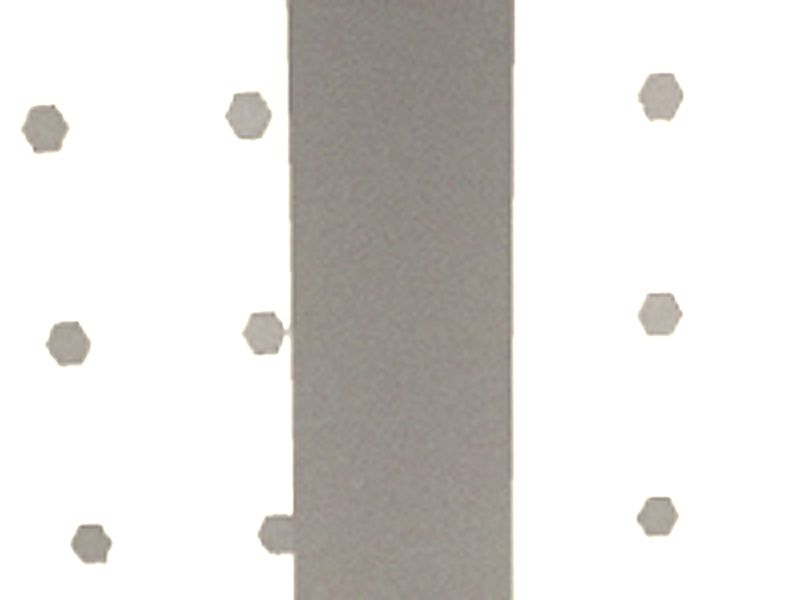

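View pics/t5.png

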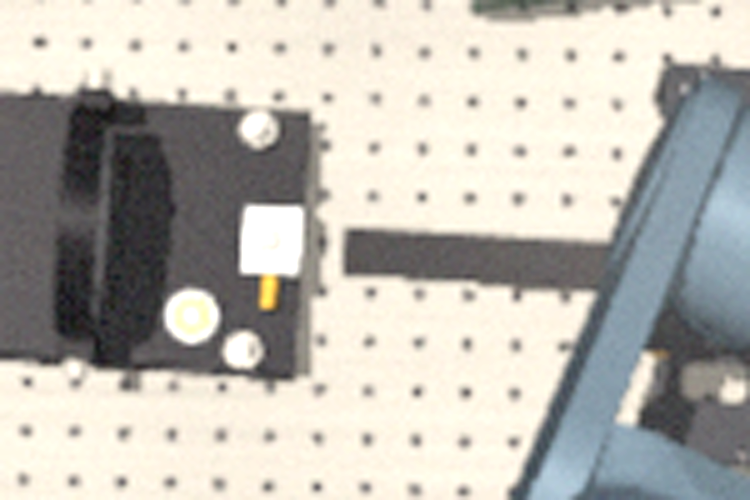

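```bash
python3 - <<'E'
from h import *
i=arm.camera_info("top")
o=lambda x,y:((x+.5)/5-.5+230,(y+.5)/5-.5+165)
st=pix2world(i,[o(259,129),o(243,349)],60.)
print("studs",st.round(1))
yb=(st[1]-st[0]);yb/=np.linalg.norm(yb); xb=np.cross(yb,[0,0,1]); org=st.mean(0)-8*xb
print(np.arctan2(xb[1],xb[0]),org)
pc=pix2world(i,[o(309,112),o(295,377)],33.);print("plate corners",pc.round(1))
leg=pix2world(i,[o(271,240)],62.)
zt=11-4.4
tip=pix2world(i,[o(346,229),o(345,273)],3.+zt);far=pix2world(i,[o(590,241),o(590,287)],3+27*.3+zt)
for n,P in (("leg",leg),("pc",pc),("tip",tip)):
    q=P-org; print(n,np.c_[q@xb,q@yb].round(1), P.mean(0).round(1))
# wedge edge directions
e=pix2world(i,[o(346,229),o(590,240),o(345,273),o(590,286)],[zt+3,zt+3+27*98/162,zt+3,zt+3+27*98/162])
for a,b in((0,1),(2,3)): v=e[a]-e[b];print("dir",np.arctan2(v[1],v[0]))
s=arm.read_state();q=s['tool_pos']-org;print("tcp",q@xb,q@yb,2*np.arctan2(s['ee_rot'][2],s['ee_rot'][1]))
E
```

```text
studs [[639.8  93.3  60. ]
 [531.5  98.2  60. ]]
1.5255050521056468 [585.29823045  87.71535825  60.        ]
plate corners [[651.4  69.9  33. ]
 [518.3  73.4  33. ]]
leg [[-1.9  0. ]] [585.2  85.8  62. ]
pc [[-14.8 -66.8]
 [-17.3  66.3]] [584.9  71.7  33. ]
tip [[-36.9 -10.6]
 [-38.   11.9]] [583.   50.3   9.6]
dir 1.5428258436383566
dir 1.5370491164651077
tcp -217.61899617572064 -0.9910027728221906 1.5244966327906706
```

>>> step_arm --pt "0 -0.003 0.015 0 0 0 0.1" --pt "0 0 0.012 0 0 -0.001 0.1" --pt "0 0 0.004 0 0 0 0.1" --pt "0 0 0 0 0 0 0.1"

```text
time_s: 6.58
tool_pos: [576.1, -132.0, 4.3]
ee_rot: [0.001, 0.722, 0.692, 0.0]
contact_force: [0.1, 0.6, 1.5]
width: 23.9
```

```bash
cat >> h.py <<'E'
ORG=np.array([585.5,88.0,0]); YAW=1.528
XB=np.array([np.cos(YAW),np.sin(YAW),0]);YB=np.array([-np.sin(YAW),np.cos(YAW),0])
def st():
    s=arm.read_state();q=s["tool_pos"]-ORG;R=Rq(s["ee_rot"]);f=s["contact_force"];m=R.as_matrix()
    print("t",round(s["time_s"],2),"bx %.1f by %.1f z %.2f"%(q@XB,q@YB,q[2]),"yaw %.4f"%np.arctan2(m[1,0],m[0,0]),"tilt",m[:2,2].round(4),"Fx %.2f Fy %.2f Fz %.2f"%(f@XB,f@YB,f[2]),"w",round(s["width"],1),"qd",abs(s["qd"]).max().round(3))
E
python3 -c "
from h import *
st()"
```

```text
t 6.58 bx -220.2 by -0.1 z 4.27 yaw 1.5289 tilt [ 0.0021 -0.0011] Fx 0.64 Fy -0.05 Fz 1.50 w 23.9 qd 0.008
```

>>> step_arm --pt "0.04 0 -0.001 0 0 0 0.1" --pt "0.04 0 0 0 0 0 0.1" --pt "0.04 0 0 0 0 0 0.1" --pt "0.04 0 0 0 0 0 0.1" --pt "0 0 0 0 0 0 0.1"

```text
time_s: 7.0
tool_pos: [577.5, -97.3, 4.3]
ee_rot: [0.001, 0.722, 0.692, 0.0]
contact_force: [-0.2, -0.8, -1.8]
width: 23.6
```

```bash
python3 -c "
from h import *
st()
p,d=arm.read_camera('top');cv2.imwrite('pics/t6.png',cv2.convertScaleAbs(cv2.resize(p[165:265,230:380,::-1],None,fx=5,fy=5,interpolation=cv2.INTER_CUBIC),alpha=1.5,beta=20))
st()
"
```

```text
t 7.0 bx -185.5 by 0.1 z 4.35 yaw 1.5273 tilt [ 0.002  -0.0009] Fx -0.77 Fy 0.20 Fz -1.78 w 23.6 qd 0.008
t 7.05 bx -186.0 by -0.0 z 4.39 yaw 1.5275 tilt [ 0.0022 -0.0012] Fx -0.13 Fy 0.48 Fz -0.91 w 23.2 qd 0.02
```

View pics/t6.png

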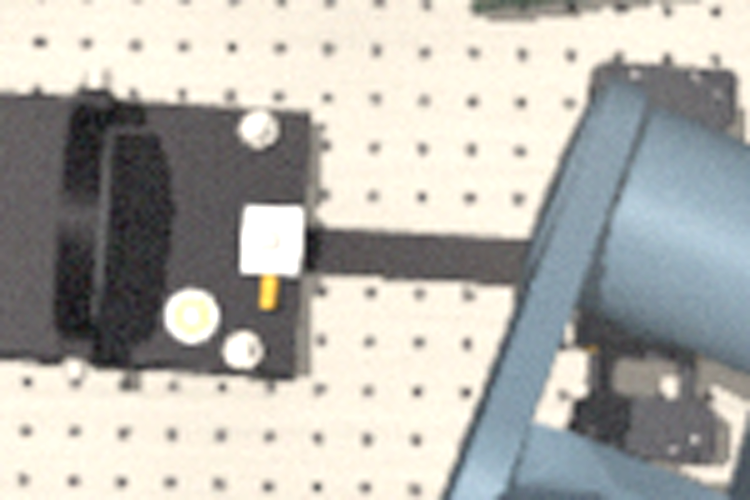

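>>> step_arm --pt "0.025 0 0 0 0 0 0.1" --pt "0.025 0 0 0 0 0 0.1" --pt "0.025 0 0 0 0 0 0.1" --pt "0.025 0 0 0 0 0 0.1" --pt "0.02 0 0 0 0 0 0.1"

```text
time_s: 7.47
tool_pos: [578.8, -71.9, 4.4]
ee_rot: [0.001, 0.722, 0.692, 0.0]
contact_force: [0.9, -0.2, -2.2]
width: 23.4
```

```bash
python3 -c "
from h import *
st()"
```

```text
t 7.47 bx -160.0 by -0.1 z 4.43 yaw 1.5275 tilt [ 0.0024 -0.0016] Fx -0.17 Fy -0.88 Fz -2.20 w 23.4 qd 0.089
```

>>> step_arm --pt "0.02 0 0 0 0 0 0.1" --pt "0.02 0 0 0 0 0 0.1" --pt "0.02 0 0 0 0 0 0.1" --pt "0.02 0 0 0 0 0 0.1" --pt "0.02 0 0 0 0 0 0.1"

```text
time_s: 7.88
tool_pos: [579.7, -49.7, 4.4]
ee_rot: [0.001, 0.722, 0.692, 0.0]
contact_force: [0.1, -0.4, -0.3]
width: 23.5
```

```bash
python3 -c "
from h import *
st()"
```

```text
t 7.88 bx -137.8 by -0.1 z 4.41 yaw 1.5276 tilt [ 0.0024 -0.0016] Fx -0.39 Fy -0.12 Fz -0.29 w 23.5 qd 0.09
```

>>> step_arm --pt "0.015 0 0 0 0 0 0.1" --pt "0.015 0 0 0 0 0 0.1" --pt "0.015 0 0 0 0 0 0.1"

```text
time_s: 8.13
tool_pos: [580.1, -39.5, 4.4]
ee_rot: [0.001, 0.722, 0.692, 0.0]
contact_force: [-0.3, -0.3, -1.5]
width: 23.7
```

>>> step_arm --pt "0.015 0 0 0 0 0 0.1" --pt "0.015 0 0 0 0 0 0.1" --pt "0.015 0 0 0 0 0 0.1"

```text
time_s: 8.38
tool_pos: [580.8, -31.7, 4.5]
ee_rot: [0.003, 0.722, 0.692, -0.001]
contact_force: [0.9, -5.5, -1.3]
width: 23.5
```

```bash
python3 -c "
from h import *
st()
p,d=arm.read_camera('top');cv2.imwrite('pics/t7.png',cv2.convertScaleAbs(cv2.resize(p[165:265,230:380,::-1],None,fx=5,fy=5,interpolation=cv2.INTER_CUBIC),alpha=1.5,beta=20))
st()"
```

```text
t 8.38 bx -119.8 by -0.4 z 4.49 yaw 1.5282 tilt [ 0.0028 -0.0049] Fx -5.42 Fy -1.15 Fz -1.33 w 23.5 qd 0.067
t 8.43 bx -119.0 by -0.3 z 4.42 yaw 1.5281 tilt [ 0.0027 -0.004 ] Fx -1.52 Fy -0.38 Fz -1.31 w 23.9 qd 0.022
```

View pics/t7.png

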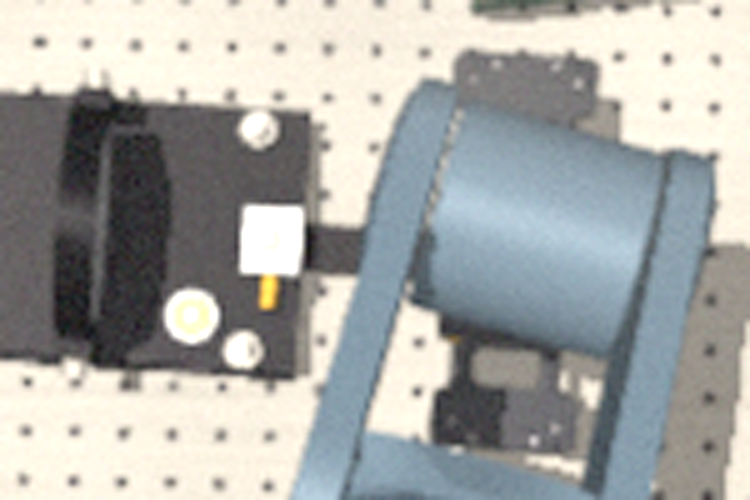

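```bash
python3 -c "
from h import *
p,d=arm.read_camera('top');i=arm.camera_info('top')
m=np.zeros(d.shape,bool);m[150:400,280:340]=1
u,v,P=deproj(i,d,m);b=(P-ORG)
bx=b@XB;by=b@YB;z=P[:,2]
for x0 in range(-120,80,15):
    k=(bx>x0)&(bx<x0+15)&(z>75)&(abs(by)<200)
    if k.sum()>3: print(x0,k.sum(),'zmin',z[k].min().round(),'z5',np.percentile(z[k],[5,50,95]).round(),'by',by[k].min().round(),by[k].max().round())
p,d=arm.read_camera('side');cv2.imwrite('pics/s7.png',cv2.convertScaleAbs(cv2.resize(p[80:320,200:440,::-1],None,fx=2.5,fy=2.5,interpolation=cv2.INTER_CUBIC),alpha=1.5,beta=20))
st()"
```

```text
-120 1321 zmin 77.0 z5 [ 88. 447. 552.] by -159.0 200.0
-105 1402 zmin 75.0 z5 [ 87. 451. 560.] by -158.0 200.0
-90 1212 zmin 88.0 z5 [156. 475. 568.] by -93.0 200.0
-75 1200 zmin 277.0 z5 [347. 479. 574.] by -55.0 200.0
-60 1171 zmin 324.0 z5 [379. 474. 575.] by -32.0 200.0
-45 690 zmin 418.0 z5 [438. 503. 575.] by 58.0 200.0
-30 23 zmin 420.0 z5 [423. 439. 506.] by 129.0 161.0
t 8.53 bx -118.9 by -0.3 z 4.43 yaw 1.5281 tilt [ 0.0027 -0.0032] Fx -0.56 Fy 0.24 Fz -1.79 w 23.8 qd 0.003
```

View pics/s7.png

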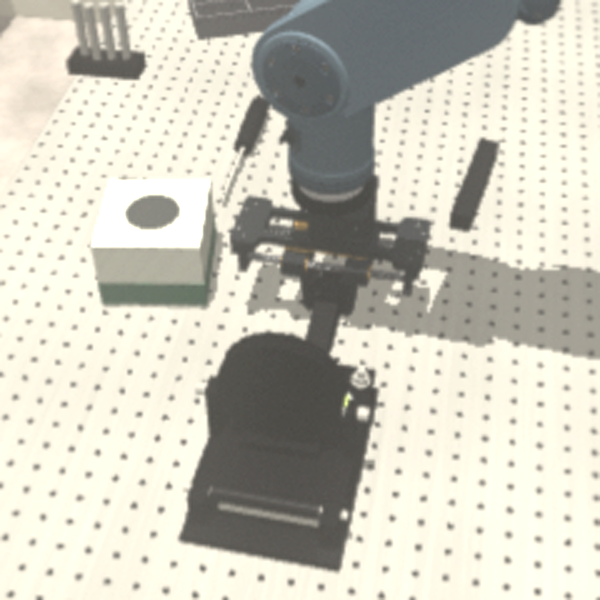

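>>> step_arm --pt "0.015 0 0 0 0 0 0.1" --pt "0.015 0 0 0 0 0 0.1" --pt "0.015 0 0 0 0 0 0.1" --pt "0.015 0 0 0 0 0 0.1"

```text
time_s: 8.87
tool_pos: [581.5, -20.2, 4.4]
ee_rot: [0.003, 0.722, 0.692, -0.001]
contact_force: [-0.0, -5.2, -1.2]
width: 24.0
```

```bash
python3 -c "
from h import *
st()"
```

```text
t 8.87 bx -108.2 by -0.6 z 4.45 yaw 1.5272 tilt [ 0.0029 -0.0055] Fx -5.17 Fy -0.18 Fz -1.23 w 24.0 qd 0.07
```

>>> step_arm --pt "0.015 0 0 0 0 0 0.1" --pt "0.015 0 0 0 0 0 0.1" --pt "0.015 0 0 0 0 0 0.1" --pt "0.015 0 0 0 0 0 0.1"

```text
time_s: 9.2
tool_pos: [582.0, -8.7, 4.4]
ee_rot: [0.004, 0.723, 0.691, -0.002]
contact_force: [0.2, -5.0, -2.2]
width: 23.9
```

```bash
python3 -c "
from h import *
st()"
```

```text
t 9.2 bx -96.8 by -0.7 z 4.42 yaw 1.5266 tilt [ 0.0028 -0.0075] Fx -4.95 Fy -0.41 Fz -2.15 w 23.9 qd 0.069
```

>>> step_arm --pt "0.015 -0.001 0 0 0.0005 0 0.1" --pt "0.015 -0.001 0 0 0.0005 0 0.1" --pt "0.015 -0.001 0 0 0 0 0.1" --pt "0.015 -0.001 0 0 0 0 0.1"

```text
time_s: 9.53
tool_pos: [581.8, 3.4, 4.4]
ee_rot: [0.002, 0.723, 0.691, 0.0]
contact_force: [0.9, -5.0, -1.6]
width: 23.5
```

```bash
python3 -c "
from h import *
st()"
```

```text
t 9.53 bx -84.7 by 0.0 z 4.37 yaw 1.5263 tilt [ 0.0032 -0.0019] Fx -4.94 Fy -1.16 Fz -1.62 w 23.5 qd 0.066
```

>>> step_arm --pt "0.015 -0.001 0 0 0.0003 0 0.1" --pt "0.015 -0.001 0 0 0.0003 0 0.1" --pt "0.015 0 0 0 0.0003 0 0.1" --pt "0.012 0 0 0 0 0 0.1"

```text
time_s: 9.87
tool_pos: [581.8, 15.8, 4.4]
ee_rot: [-0.0, 0.723, 0.691, 0.002]
contact_force: [-0.2, -4.5, -0.9]
width: 23.8
```

```bash
python3 -c "
from h import *
st()"
```

```text
t 9.87 bx -72.3 by 0.6 z 4.37 yaw 1.5267 tilt [0.0032 0.0038] Fx -4.54 Fy 0.01 Fz -0.91 w 23.8 qd 0.056
```

>>> step_arm --pt "0.01 0.0015 0 0 -0.0003 0 0.1" --pt "0.01 0.0015 0 0 0 0 0.1" --pt "0.01 0 0 0 0 0 0.1"

```text
time_s: 10.12
tool_pos: [582.4, 22.6, 4.4]
ee_rot: [0.0, 0.722, 0.692, 0.001]
contact_force: [0.6, -4.7, -1.4]
width: 23.6
```

>>> step_arm --pt "0.008 0 0 0 0 0 0.1" --pt "0.008 0 0 0 0 0 0.1"

```text
time_s: 10.28
tool_pos: [582.6, 25.8, 4.3]
ee_rot: [0.001, 0.722, 0.692, 0.001]
contact_force: [-1.3, -10.0, -2.0]
width: 23.7
```

```bash
python3 -c "
from h import *
st()"
```

```text
t 10.28 bx -62.2 by 0.3 z 4.33 yaw 1.5276 tilt [0.0024 0.0008] Fx -10.01 Fy 0.84 Fz -2.04 w 23.7 qd 0.036
```

```bash
python3 -c "
from h import *
p,d=arm.read_camera('side');cv2.imwrite('pics/s8.png',p[:,:,::-1]);st()
p,d=arm.read_camera('top');cv2.imwrite('pics/t8.png',cv2.convertScaleAbs(cv2.resize(p[165:265,230:380,::-1],None,fx=5,fy=5,interpolation=cv2.INTER_CUBIC),alpha=1.5,beta=20));np.save('t8_d.npy',d)
st()
i=arm.camera_info('top');d0=np.load('top0_d.npy')
for n,D in (('before',d0),('now',d)):
    u,v,P=deproj(i,D,(np.arange(400)[:,None]>180)&(np.arange(400)[:,None]<245)&(np.arange(640)[None]>205)&(np.arange(640)[None]<300))
    bx=(P-ORG)@XB;by=(P-ORG)@YB
    for lo,hi in ((-12,0),(12,30),(30,50),(100,130)):
        k=(bx>lo)&(bx<hi)&(abs(by)<58)&(abs(by)>22)&(P[:,2]<56)&(P[:,2]>20); 
        print(n,lo,k.sum(),np.median(P[k,2]).round(2))
"
```

```text
t 10.33 bx -62.0 by 0.2 z 4.36 yaw 1.5275 tilt [0.0024 0.0011] Fx -4.45 Fy 0.54 Fz -1.68 w 23.8 qd 0.019
t 10.38 bx -61.8 by 0.3 z 4.34 yaw 1.5274 tilt [0.0024 0.0017] Fx -4.24 Fy -0.31 Fz -1.29 w 23.8 qd 0.007
before -12 140 34.03
before 12 195 36.57
before 30 227 38.76
before 100 308 42.64
now -12 49 44.7
now 12 47 44.93
now 30 218 46.87
now 100 222 45.49
```

View pics/t8.png

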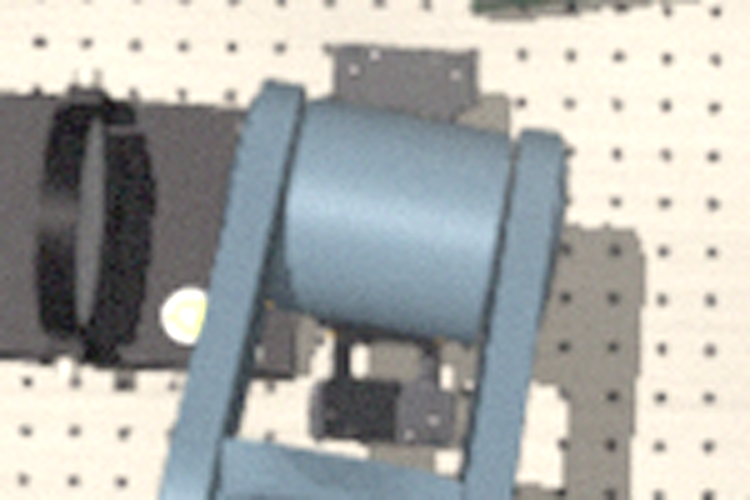

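>>> step_arm --pt "0.003 0 0 0 0 0 0.1"

```text
time_s: 10.47
tool_pos: [582.6, 26.5, 4.4]
ee_rot: [0.0, 0.722, 0.692, 0.001]
contact_force: [-0.8, -8.6, -2.2]
width: 23.9
```

>>> step_arm --pt "0.003 0 0 0 0 0 0.1"

```text
time_s: 10.55
tool_pos: [582.6, 26.5, 4.4]
ee_rot: [0.001, 0.722, 0.692, 0.001]
contact_force: [-1.0, -7.9, -1.7]
width: 23.6
```

>>> step_arm --pt "0.004 0 0 0 0 0 0.1"

```text
time_s: 10.63
tool_pos: [582.7, 26.6, 4.4]
ee_rot: [0.001, 0.722, 0.692, 0.0]
contact_force: [-1.4, -10.1, -2.6]
width: 23.4
```

```bash
python3 -c "
from h import *
st();arm.read_camera('side');st();arm.read_camera('side');st()"
```

```text
t 10.63 bx -61.5 by 0.2 z 4.35 yaw 1.5279 tilt [ 0.002  -0.0013] Fx -10.17 Fy 1.00 Fz -2.55 w 23.4 qd 0.021
t 10.68 bx -61.5 by 0.2 z 4.36 yaw 1.5279 tilt [ 0.0019 -0.0014] Fx -8.20 Fy 0.35 Fz -2.16 w 23.7 qd 0.004
t 10.73 bx -61.5 by 0.2 z 4.34 yaw 1.5278 tilt [ 0.0019 -0.0013] Fx -9.62 Fy 0.08 Fz -1.04 w 23.9 qd 0.003
```

>>> step_arm --pt "0 0 0 0 0 0 0.1" --pt "0 0 0 0 0 0 0.45" --pt "0 0 0 0 0 0 0.45" --pt "0 0 0 0 0 0 0.45"

```text
time_s: 11.07
tool_pos: [583.0, 28.7, 4.7]
ee_rot: [0.0, 0.723, 0.691, 0.002]
contact_force: [-0.4, 1.0, -0.5]
width: 39.2
```

```bash
python3 -c "
from h import *
st();p,d=arm.read_camera('wrist');cv2.imwrite('pics/w9.png',p[:,:,::-1]);st()"
```

```text
t 11.07 bx -59.3 by -0.0 z 4.75 yaw 1.5264 tilt [0.0027 0.0023] Fx 0.95 Fy 0.44 Fz -0.53 w 39.2 qd 0.014
t 11.12 bx -59.3 by 0.0 z 4.75 yaw 1.5266 tilt [0.0027 0.0022] Fx 0.31 Fy 0.04 Fz -0.19 w 39.6 qd 0.011
```

View pics/w9.png

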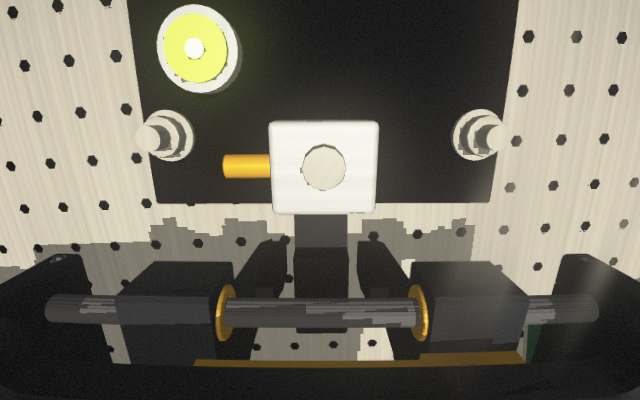

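>>> step_arm --pt "-0.005 0 -0.05 0 0 0 0.45" --pt "0 0 -0.1 0 0 0 0.45" --pt "0 0 -0.15 0 0 0 0.45" --pt "-0.05 0 -0.15 0 0 0 0.45" --pt "-0.15 0 -0.15 0 0 0 0.45"

```text
time_s: 11.53
tool_pos: [574.9, -6.4, 122.9]
ee_rot: [-0.007, 0.721, 0.693, -0.002]
contact_force: [1.6, -0.4, 0.7]
width: 39.7
```

>>> step_arm --pt "-0.2 0 -0.1 0 0 0 0.45" --pt "-0.2 0 0 0 0 0 0.45" --pt "-0.2 0 0 0 0 0 0.45" --pt "-0.2 0 0 0 0 0 0.45" --pt "-0.1 0 0 0 0 0 0.45"

```text
time_s: 11.95
tool_pos: [574.5, -191.6, 158.3]
ee_rot: [0.002, 0.718, 0.696, 0.004]
contact_force: [-0.5, -0.3, 0.5]
width: 39.7
```

```bash
python3 -c "
from h import *
st();p,d=arm.read_camera('wrist');cv2.imwrite('pics/w10.png',p[:,:,::-1]);np.savez('w10_i.npz',**arm.camera_info('wrist'))
p,d=arm.read_camera('top');cv2.imwrite('pics/t10.png',cv2.convertScaleAbs(cv2.resize(p[165:265,230:380,::-1],None,fx=5,fy=5,interpolation=cv2.INTER_CUBIC),alpha=1.5,beta=20))
i=arm.camera_info('top')
u,v,P=deproj(i,d,(np.arange(400)[:,None]>180)&(np.arange(400)[:,None]<245)&(np.arange(640)[None]>205)&(np.arange(640)[None]<300))
bx=(P-ORG)@XB;by=(P-ORG)@YB
for lo,hi in ((-12,0),(12,30),(30,50),(100,130)):
    k=(bx>lo)&(bx<hi)&(abs(by)<58)&(abs(by)>22)&(P[:,2]<56)&(P[:,2]>20); print(lo,k.sum(),np.median(P[k,2]).round(2))
"
```

```text
t 11.95 bx -279.8 by -1.0 z 158.34 yaw 1.5406 tilt [0.0086 0.0016] Fx -0.33 Fy 0.51 Fz 0.48 w 39.7 qd 0.358
-12 141 45.21
12 205 45.89
30 223 46.39
100 220 45.68
```

View pics/w10.png

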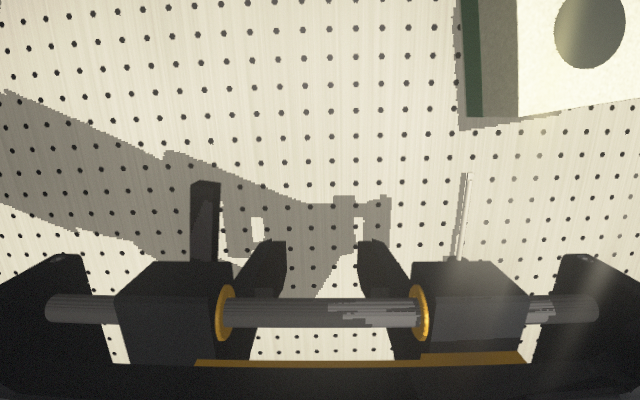

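View pics/t10.png

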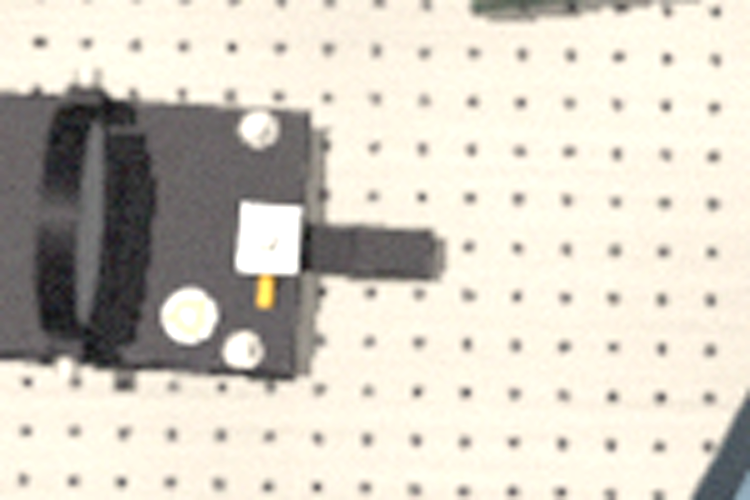

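>>> step_arm --pt "0 0 0 0 0 0 0.45" --pt "0 0 0 0 0 0 0.45" --pt "0 0 0 0 0 0 0.45"

```text
time_s: 12.3
tool_pos: [574.3, -189.4, 158.9]
ee_rot: [0.002, 0.719, 0.695, 0.004]
contact_force: [-0.2, -0.2, 0.7]
width: 40.0
```

```bash
python3 -c "
from h import *
st();p,d=arm.read_camera('top');cv2.imwrite('pics/t11.png',p[:,:,::-1])
i=arm.camera_info('top')
o=lambda x,y:((x+.5)/5-.5+230,(y+.5)/5-.5+165)
c=pix2world(i,[o(357,228),o(357,273),o(440,232),o(436,279)],40.)-ORG
print((c@XB).round(1),(c@YB).round(1))
print(arm.close_job())"
```

```text
t 12.3 bx -277.6 by -0.7 z 158.93 yaw 1.5376 tilt [0.0086 0.0038] Fx -0.20 Fy 0.18 Fz 0.71 w 40.0 qd 0.018
[-43.4 -45.  -84.9 -84.4] [ -9.6  12.8 -10.4  13.2]
the job is handed in; nothing more can be done
None
```

View pics/t11.png

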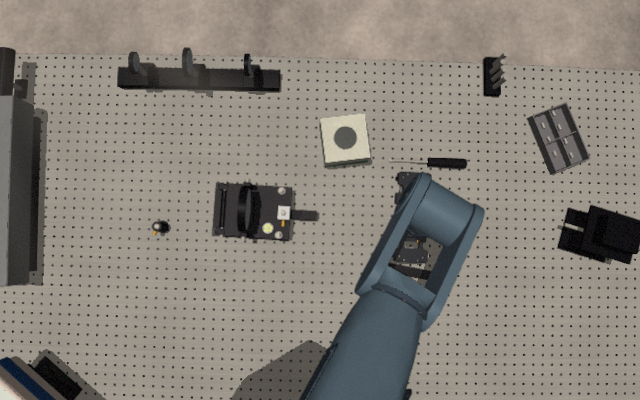

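The wedge is seated under the leg, the platform sits level, and I handed the job in at 12.4 s. I gripped the wedge by its head and slid it thin end first along the table on the base's centre line.

- **Force:** The push was about 5 N while the wedge lifted the leg, then rose sharply once the platform met the stops. I stopped there. The three readings at the end of the push were 10.2, 8.2 and 9.6 N. The force readings carry about ±1 N of noise.
- **Level:** After I let go and backed away, depth readings put the plate top at 45 to 46 mm all along its length. Before the push, its free edge was at about 34 mm.
- **Placement:** The wedge's head is 1 to 2 mm off the centre line by the top camera, within its calibration error.
- **Other objects:** The tissue box, driver and post holder look unmoved in the last top view. The arm hides the bar there. Part of it shows beside the gripper in an earlier wrist view, but I did not measure its position.

Two things did not go cleanly:
- **First grip too high:** The arm drifted up about 13 mm while the fingers closed, so I opened, lowered and gripped again before moving the wedge.
- **Hand moved on release:** It went about 2 mm forward as the fingers opened. The level check above came after that. I did not measure the wedge's own shift.

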